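# Clamp the seedling pot two clicks tight

### The arm

A 6-joint arm with a two-finger parallel gripper is mounted at the origin on the work surface. World frame = base frame: x ahead of the robot, y to its left, z up, the work surface at z = 0. Lengths are in m, angles in rad, forces in N, time in s.
With the tool pointing down it reaches from about 0.3 to 0.775 m from the base axis. Payload 14.6 kg.
Tool frame: the origin (TCP) lies midway between the tips of the shut fingers; the grasp point (between the pads) lies 19 mm behind it (ctrl.tcp_to_grasp is the z of the grasp point in the tool frame, in m); z points along the fingers, y is the line along which they close (so a half turn about z gives the same grasp; the last joint's range is limited). The gripper opens to 94 mm and grips with 3 to 60 N. Pads are 16 mm wide; open, the fingers measure 119 mm over their backs; the gripper's body (75 mm by 177 mm) begins 78 mm behind the grasp point.
Start: joints at [-1.356, 0.3, 1.521, -0, 1.321, -0.067], TCP at [0.153, -0.528, 0.205] pointing down, gripper open.
Joint ranges: [-3.03, 3.03], [-0.79, 2.21], [0.23, 2.52], [-1.04, 4.18], [0, 3.07], [-2.55, 2.55]. Speed limits (rad/s): [2.22, 2.22, 2.57, 3.14, 3.14, 3.14].

### API

Orientations are given as [roll, pitch, yaw] about the fixed x, y, z axes, in that order (R = Rz(yaw) Ry(pitch) Rx(roll)).
In Python, from station import monitor, camera, ctrl gives the robot as it stands.
- The arm moves only by the tool apply_moves, never from a script. Its argument "plan" is one flat list of numbers, 4 for each row, row after row: the shift along the tool's x, y, z in mm, then the turn about the tool's z in rad. In form: [dx, dy, dz, spin, dx, dy, dz, spin, ...]. A call has 1 to 20 rows; each row shifts and turns the commanded pose from where the row before left it, along the tool's axes as they then stand; what a row does not reach is not made up. A row lasts 1/10 s, in which the tool goes at most 50 mm and 8.59 degrees, less where a joint would pass 70% of its speed; a pose out of reach is approached as far as the arm can. A call is refused whole if a number of a shift passes 50 or a number of a turn 0.15, either way. A call with a gripper value outside its range is refused whole. "hand" is the gripper command: -1 is shut, 1 is fully open, values between are in proportion, set as the call begins (left out, the last holds). The fingers move at their own pace and stop on an object; "squeeze" is the grip in N (left out, the last holds). Time passes only in rows, so rows that do not move let the fingers close. It gives the time, the measured TCP pose, the force, the opening and the grip force at its end, in the units of the state.
- monitor.get_obs(): the state, without advancing time (a new reading comes with each control period).
- camera(name): name is "side" or "top" or "wrist"; returns a dict with "image" (400x640x3 uint8, red, green, blue), "range_z" (400x640 float32, m along the optical axis (not along the pixel's ray), 0 where there is no reading), "mtx" (3x3 intrinsics, pixels), "rvec" (rotation vector, rad) and "tvec" (3), from world to camera coordinates, as OpenCV has them. Camera axes: x right, y down, z forward; pixel columns grow to the right and rows downward; lengths in m; the calibration is good to about 2 mm. The wrist camera is an equidistant fisheye: a pixel r from the principal point sees the ray r / f radians off the axis. A picture is of the moment at which its call begins.
- ctrl.hand_in(): hands the job in; it is judged then, once.
The state is a dict: "time_s": time; "qpos": joint angles; "joint_vel": joint speeds; "tau": joint torques, N m; "ee_pos": TCP position; "eef_rot": TCP orientation; "force": force on the tool from outside, world axes, zero at the start; "moment": the same for the moment, N m; "grip_width": finger opening in m; "grip_force": force on a finger pad.
Only numpy, scipy, OpenCV 4.12 (cv2) and the standard library are available. Lean on these libraries where they do the work, as an engineer would, in place of code of your own. Each camera call takes 0.05 s, during which the arm holds its last target. There are 200 camera calls.

### The job

Lift the seedling pot with the red stake and stand it gently, square and upright, in the middle of the bay of the green ratchet clamp, leaving the other two pots where they are. Then, with the orange knob only (clockwise from above, never pushing on the jaw), wind the sprung jaw up until the pot is just pinched between the jaw's pad and the back stop, and go on to the second click after that, so that the red pawl holds the wheel at that tooth without the pot being crushed; then let go.

Things in the scene. Friction and masses are not known exactly. Their poses are not given: they have to be found in the camera images.
- red_pot_mid (a point): the centre (half-way up) of the seedling pot to be clamped: dark brown square plastic pot filled with soil, 50 x 50 mm and 55 mm tall, straight sides square to this frame's x and y, about 0.12 kg; a thin red stake and small leaves stick up to 33 mm above its rim. This point is 27.5 mm above its underside
- red_pot: the same pot; its origin is the centre of its underside
- blue_pot: an equal pot with a blue stake, not to be disturbed; origin at the centre of its underside
- green_pot: an equal pot with a green stake, not to be disturbed; origin at the centre of its underside
- clamp: green ratchet pot clamp, fixed to the bench: base plate 110 mm (x) by 260 mm (y), 10 mm thick. Origin: underside of the plate, below the middle of the bay; z up. Along y the bay lies between the jaw's black pad on the -y side and the upright back stop on the +y side; it is open on its +x and -x sides. The ratchet wheel and knob stand at x = 0, y = -137 mm
- jaw: moving green jaw, a wall 74 mm wide and up to 56 mm above the bench, driven along the clamp's +y by the knob through a rack: 6 mm for each tooth (11.46 mm per rad). Its frame lies on the clamp's origin when the knob reads 0. In front it carries a 60 x 36 mm pad on a spring of 1.33 N per mm, 18 mm of give: once the pot is pinched, each tooth adds 8 N on the pot and 0.092 N m on the knob
- knob (a joint): angle of the knob and ratchet wheel, rad, growing clockwise seen from above, which closes the jaw. 12 teeth: the pawl drops in (clicks) as the angle passes a whole multiple of 0.524 (30 deg), and then holds the wheel from going back below it. Starts within the first tooth, 0.05 to 0.4. The pot is pinched somewhere between 1.2 and 2.5
- knob_grip (a point): on the knob's axis, 55 mm above the bench, at the height to grip the orange bar: 50 mm long (this frame's x), 16 mm thick (y), its top 70 mm and its underside 34 mm above the bench; the steel ratchet wheel (62 mm across) and the red pawl lie below 32 mm. This frame turns with the knob
- bay (a point): middle of the bay, on the top of the plate (10 mm above the bench), axes as the clamp's: the underside of the pot is to stand here, its sides square to x and y. The pad's face starts at y = -31 mm plus the jaw's travel. The back stop, a wall 80 mm wide and up to 53 mm above the bench, has its face somewhere from y = +34 to +46 mm, set differently each time and not measured
- pawl_tip (a point): tip of the red sprung pawl at the wheel's rim, on the clamp's +x side. Turning the wheel free takes at most some 0.03 N m (jerking forward at the click), and sliding the loose pot along hardly more; let go with the pot pinched, the wheel springs back onto the last tooth that clicked
Not all that is in view belongs to the job. Leave any pink or purple look-alike of the red_pot alone.

How it is judged:
By the outcome, as a careful person would: the job done as asked, in the order asked, and still so for the second after the job is handed in, with the robot touching nothing.
It also fails if it takes over 72 s, if anything falls off the work surface, if the arm or the gripper's body presses on something with over 40 N, if the wrist force passes 120 N, or if a joint passes its speed limit or range.

## Working session

There is one attempt and no reset: what is moved stays moved. The work goes in short steps, Python scripts to look and compute and a tool call to move; the robot and the scene stay as the last step left them, time stands still between calls to the robot, and variables do not carry over. Pictures are saved under pics/ and viewed, at most 10 in all, crops included, and the job is handed in when it is done.

Besides the shell and the picture viewer there is one more tool, called after "Emit:" as name(argument=value, ...), one argument or row to a line, values as JSON. apply_moves: Moves the arm, as the interface text tells. Its arguments: {"type":"object","properties":{"plan":{"type":"array","items":{"type":"number"}},"hand":{"type":"number"},"squeeze":{"type":"number"}},"required":["plan"]}

```bash
mkdir -p pics; ls
cat > h.py <<'E'
import numpy as np, cv2
from station import monitor, camera, ctrl
def save(c,n,crop=None,s=1):
    im=c["image"]
    if crop: x0,y0,x1,y1=crop; im=im[y0:y1,x0:x1]
    im=cv2.resize(im,None,fx=s,fy=s,interpolation=cv2.INTER_CUBIC)
    cv2.imwrite("pics/"+n,im[:,:,::-1].copy())
def cloud(c):
    "world xyz of each pixel (pinhole)"
    R=cv2.Rodrigues(np.array(c["rvec"],float))[0];t=np.array(c["tvec"],float).ravel();K=c["mtx"];z=c["range_z"]
    v,u=np.mgrid[:400,:640]
    P=np.stack([(u-K[0,2])/K[0,0]*z,(v-K[1,2])/K[1,1]*z,z],-1)
    W=(P-t)@R
    W[z==0]=np.nan
    return W
E
python3 - <<'E'
from h import *
for n in("top","side"):
    c=camera(n);save(c,n+"0.png");np.savez(n+"0.npz",**c)
    R=cv2.Rodrigues(np.array(c["rvec"],float))[0];print(n,-R.T@np.array(c["tvec"]).ravel())
o=monitor.get_obs();print(o,ctrl.tcp_to_grasp)
E
```

```text
pics
top [0.39259931 0.06215804 0.96067884]
side [0.16801835 0.60797261 0.63088599]
{'time_s': 0.1, 'qpos': array([-1.35559753e+00,  3.00401673e-01,  1.52149878e+00,  3.87474248e-06,
        1.32066935e+00, -6.66053605e-02]), 'joint_vel': array([-2.49094678e-05, -2.63792992e-04, -2.41665614e-03, -1.43406879e-03,
       -8.05243293e-04,  1.51412380e-03]), 'tau': array([-1.15995008e-03, -5.32644868e+01, -3.53285229e+01,  7.09000672e-02,
        2.34696642e-02, -5.43078534e-05]), 'ee_pos': array([ 0.15289744, -0.52809225,  0.20495922]), 'eef_rot': array([-3.14061793e+00, -6.87797787e-05,  2.81803158e-01]), 'force': array([ 1.19763273, -0.20311672, -0.22137175]), 'moment': array([-0.00295722, -0.0044508 , -0.02387404]), 'grip_force': 0.0, 'grip_width': 0.09374052322402489} -0.0188
```

View pics/top0.png

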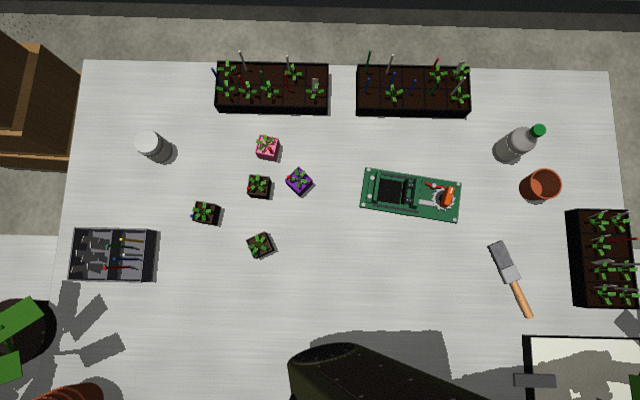

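View pics/side0.png

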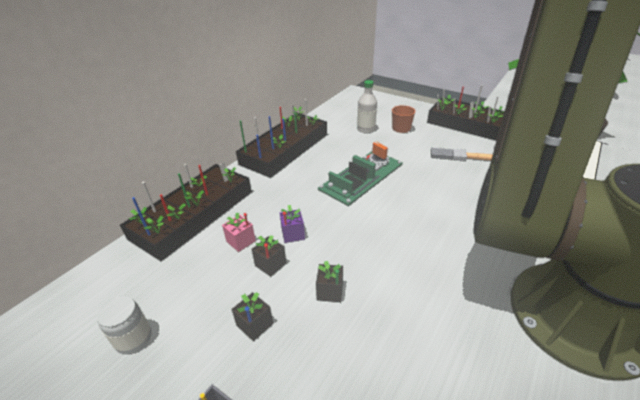

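The top view shows three brown pots at (259,186), (206,212) and (261,245), with pink and purple decoys at (267,147) and (299,181). The clamp runs from (362,190) to (460,200), with the knob at (447,197). In the side view the pot with the red stake is at (268,255), which matches the top view's (259,186).

Run:
```python
from h import *
c=dict(np.load("top0.npz"));W=cloud(c);im=c["image"]
np.set_printoptions(precision=4,suppress=True)
hsv=cv2.cvtColor(im,cv2.COLOR_RGB2HSV)
# pots: points by height 10..60mm in window around
for n,(u,v) in dict(red=(259,186),blue=(206,212),green=(261,245),pink=(267,147),purple=(299,181)).items():
    w=W[v-22:v+23,u-22:u+23].reshape(-1,3)
    g=w[(w[:,2]>.045)&(w[:,2]<.06)]
    m=np.median(g,0); g=g[np.hypot(*(g-m)[:,:2].T)<.042]
    r=cv2.minAreaRect((g[:,:2]*1000).astype(np.float32)); print(n,len(g),r,np.percentile(g[:,2],[50,95]))
# clamp plate
w=W[160:230,350:470]; h=hsv[160:230,350:470]
m=(h[...,0]>55)&(h[...,0]<90)&(h[...,1]>90)&(w[...,2]<.02)&(w[...,2]>.003)
p=w[m];r=cv2.minAreaRect((p[:,:2]*1000).astype(np.float32));print("plate",r,cv2.boxPoints(r),np.median(p[:,2]))
m=(h[...,0]<18)&(h[...,0]>5)&(h[...,1]>140)&(w[...,2]>.055)
p=w[m];r=cv2.minAreaRect((p[:,:2]*1000).astype(np.float32));print("knob",len(p),r,cv2.boxPoints(r),p.mean(0))
save(c,"top_crop.png",(352,155,472,230),6.5)
save(c,"pots_crop.png",(190,130,320,220),6)
```

```text
red 287 ((583.1715087890625, 221.784912109375), (50.437129974365234, 50.229705810546875), 84.04558563232422) [0.0492 0.0576]
blue 312 ((511.460205078125, 353.8338928222656), (51.190711975097656, 49.963504791259766), 82.19119262695312) [0.0493 0.0572]
green 305 ((433.119873046875, 211.5497589111328), (50.07123565673828, 49.90268325805664), 26.830968856811523) [0.0491 0.0582]
pink 290 ((689.0950317382812, 204.63983154296875), (50.72486114501953, 50.232643127441406), 79.8521957397461) [0.0495 0.0575]
purple 282 ((599.544189453125, 118.89710235595703), (50.267295837402344, 50.14161682128906), 47.50279235839844) [0.0492 0.0575]
plate ((573.9739990234375, -175.49282836914062), (257.3846740722656, 107.80648040771484), 81.93022155761719) [[ 502.5388 -295.3439]
 [ 609.2778 -310.4777]
 [ 645.4092  -55.6417]
 [ 538.6702  -40.5079]] 0.01122480281358005
knob 136 ((562.928466796875, -257.1663513183594), (16.076704025268555, 49.09592056274414), 71.90275573730469) [[ 537.0979 -257.1817]
 [ 583.7651 -272.4324]
 [ 588.759  -257.151 ]
 [ 542.0918 -241.9003]] [ 0.5604 -0.2546  0.0687]
```

View pics/top_crop.png

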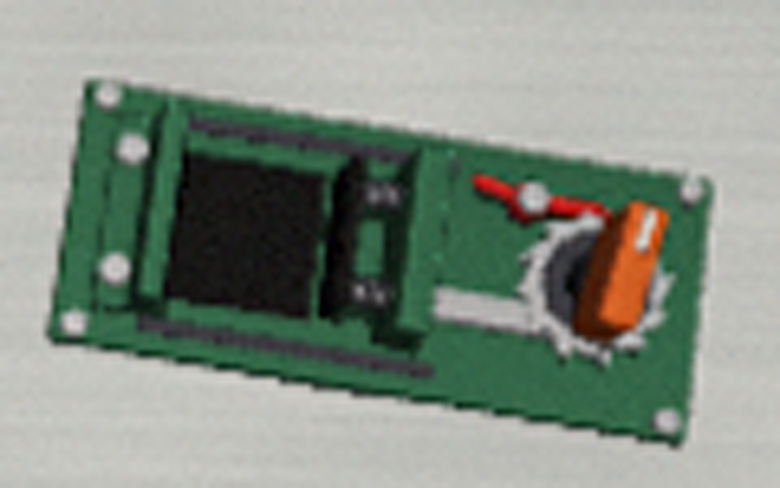

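View pics/pots_crop.png

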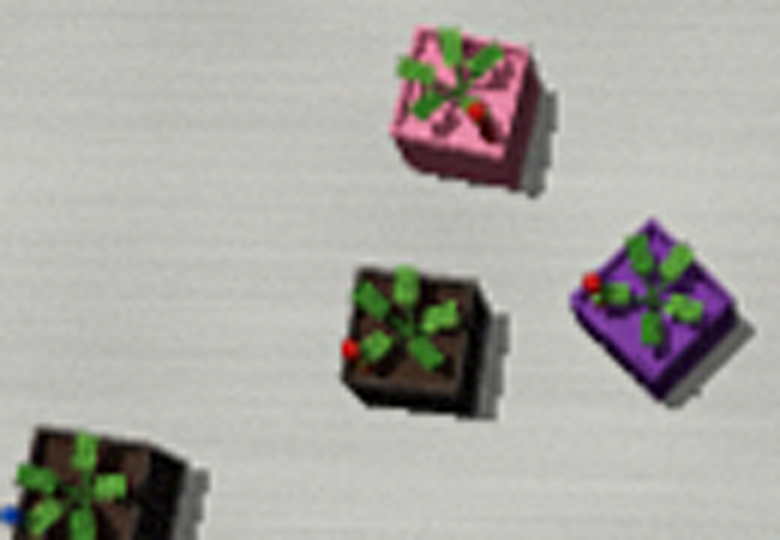

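The depth fit puts the red pot at (583,222) with yaw -0.10, the clamp at yaw -0.141 and the knob at (563,-257) with an angle of about 0.175. That gives the bay at about (582,-121.5). The pot sizes, bar size and plate height agree with the figures given. Next I'll move above the pot.

Emit:
apply_moves(
  plan=[34.5,-33.4,0,0,34.5,-33.4,0,0,34.5,-33.4,0,0,34.5,-33.4,0,0,34.5,-33.4,0,0,34.5,-33.4,0,0,34.5,-33.4,0,0,34.5,-33.4,0,0,34.5,-33.4,0,0,34.5,-33.4,0,0,34.5,-33.4,0,0,34.5,-33.4,0,0,34.5,-33.4,0,0,34.5,-33.4,0,0,34.5,-33.4,0,0,34.5,-33.4,0,0,34.5,-33.4,0,0,34.5,-33.4,0,0,0,0,0,0,0,0,0,0],
  hand=0.5,
)

```text
time_s: 2.1
ee_pos: [0.582, 0.2223, 0.2043]
eef_rot: [3.141, 0.002, 0.283]
force: [-0.4, -1.2, 0.0]
grip_width: 0.0708
grip_force: 0.0
```

Emit:
apply_moves(
  plan=[0,0,0,-0.148,0,0,0,-0.148,0,0,0,-0.148,0,0,0,-0.148,0,0,0,-0.148,0,0,0,-0.148,0,0,0,-0.148,0,0,0,-0.148,0,0,25,0,0,0,25,0,0,0,25,0,0,0,0,0,0,0,0,0],
)

```text
time_s: 3.4
ee_pos: [0.5823, 0.2211, 0.1316]
eef_rot: [3.141, -0.0, 1.465]
force: [0.2, -0.0, 0.5]
grip_width: 0.0705
grip_force: 0.0
```

Run:
```python
from h import *
c=camera("wrist");save(c,"w1.png");np.savez("w1.npz",**c);o=monitor.get_obs();print(o["ee_pos"],o["eef_rot"],o["force"],o["qpos"])
```

```text
[0.58272755 0.22140187 0.13223311] [ 3.13983914e+00 -7.41250880e-04  1.46510317e+00] [ 0.42966289  0.27848978 -0.21747582] [ 3.04356589e-01  5.24634325e-01  1.38050208e+00 -2.03867062e-05
  1.23455260e+00  4.10057104e-01]
```

View pics/w1.png

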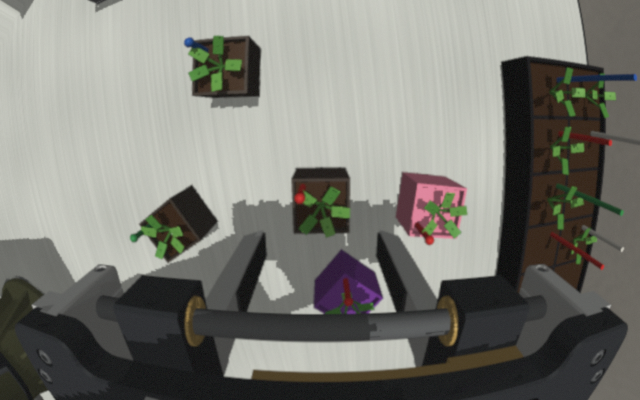

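The red pot is between the fingers at (321,205), with the purple decoy clear at (347,290). I'll check its offset with the wrist depth.

```bash
cat >> h.py <<'E'
def fcloud(c):
    R=cv2.Rodrigues(np.array(c["rvec"],float))[0];t=np.array(c["tvec"],float).ravel();K=c["mtx"];z=c["range_z"]
    v,u=np.mgrid[:400,:640];x=(u-K[0,2])/K[0,0];y=(v-K[1,2])/K[1,1];th=np.hypot(x,y)
    k=np.tan(th)/np.maximum(th,1e-9)
    W=(np.stack([x*k*z,y*k*z,z],-1)-t)@R; W[z==0]=np.nan
    return W
E
python3 - <<'E'
from h import *
c=dict(np.load("w1.npz"));W=fcloud(c)
w=W[165:240,285:357].reshape(-1,3);g=w[(w[:,2]>.047)&(w[:,2]<.06)]
print(cv2.minAreaRect((g[:,:2]*1000).astype(np.float32)),np.percentile(g[:,2],[5,50,95]))
E
```

```text
((583.0343627929688, 223.2557830810547), (51.365257263183594, 50.664310455322266), 84.41380310058594) [0.04747278 0.04896181 0.05702797]
```

Emit:
apply_moves(
  plan=[1,0,25,0,0,0,25,0,0,0,25,0,0,0,20,0,0,0,13,0,0,0,8,0,0,0,0,0,0,0,0,0],
)

```text
time_s: 4.25
ee_pos: [0.5829, 0.223, 0.0155]
eef_rot: [3.14, -0.001, 1.466]
force: [-0.1, 0.0, -0.1]
grip_width: 0.0706
grip_force: 0.0
```

Emit:
apply_moves(
  plan=[0,0,0,0,0,0,0,0,0,0,0,0,0,0,0,0,0,0,0,0,0,0,0,0,0,0,0,0,0,0,0,0],
  hand=-1,
  squeeze=15,
)

```text
time_s: 5.05
ee_pos: [0.5826, 0.2229, 0.0149]
eef_rot: [3.141, -0.0, 1.466]
force: [-0.5, -1.2, 6.1]
grip_width: 0.05
grip_force: 15.0
```

Emit:
apply_moves(
  plan=[0,0,-5,0,0,0,-15,0,0,0,-25,0,0,0,-30,0,0,0,-30,0,0,0,-20,0,0,0,-10,0,0,0,0,0],
)

```text
time_s: 5.85
ee_pos: [0.5828, 0.223, 0.1511]
eef_rot: [3.139, -0.001, 1.466]
force: [0.0, 0.1, -1.1]
grip_width: 0.05
grip_force: 15.0
```

Emit:
apply_moves(
  plan=[-12,1.2,0,0,-26.5,2.75,0,0,-26.5,2.75,0,0,-26.5,2.75,0,0,-26.5,2.75,0,0,-26.5,2.75,0,0,-26.5,2.75,0,0,-26.5,2.75,0,0,-26.5,2.75,0,0,-26.5,2.75,0,0,-26.5,2.75,0,0,-26.5,2.75,0,0,-26.5,2.75,0,0,-12.6,1.2,0,0,0,0,0,0.036,0,0,0,0,0,0,0,0],
)

```text
time_s: 7.55
ee_pos: [0.5814, -0.1212, 0.1489]
eef_rot: [-3.141, -0.0, 1.431]
force: [-0.3, -0.2, -0.6]
grip_width: 0.0499
grip_force: 15.0
```

Run:
```python
from h import *
c=camera("wrist");save(c,"w2.png");np.savez("w2.npz",**c);o=monitor.get_obs();print(o["ee_pos"],o["eef_rot"],o["force"],o["moment"],o["grip_width"])
# stop/jaw in clamp frame from the first top image
B=np.array([.5821,-.1215]);a=-.141;Rc=np.array([[np.cos(a),-np.sin(a)],[np.sin(a),np.cos(a)]])
for n,C in(("top0",cloud(dict(np.load("top0.npz")))),("wrist",fcloud(c))):
    w=C.reshape(-1,3);p=(w[:,:2]-B)@Rc*1000;z=w[:,2]*1000
    for nm,s in dict(stop=(p[:,1]>25)&(p[:,1]<70)&(z>46)&(z<56),jaw=(p[:,1]<-25)&(p[:,1]>-90)&(z>46)&(z<60),plate=(z>6)&(z<14)&(abs(p[:,0])<75)&(abs(p[:,1])<250)).items():
        s=s&(abs(p[:,0])<70)
        if s.sum()>5: print(n,nm,s.sum(),np.percentile(p[s],[1,5,50,95,99],axis=0).round(1).tolist())
    s=(z>6)&(z<14)&(abs(p[:,0])<90)&(p[:,1]<120)&(p[:,1]>-210)
    q=cv2.minAreaRect(w[s,:2].astype(np.float32)*1000);print(q)
```

```text
[ 0.58147701 -0.12114972  0.14907246] [-3.14092623e+00 -1.24843227e-04  1.43116942e+00] [-0.01378143 -0.93998827 -1.02932299] [-0.07607486 -0.09087061 -0.02546489] 0.050280464516133404
top0 stop 116 [[-37.7, 36.7], [-36.1, 37.2], [-0.1, 41.7], [37.7, 46.3], [40.5, 46.5]]
top0 jaw 244 [[-35.0, -67.3], [-32.1, -66.4], [0.3, -56.5], [33.0, -30.3], [36.9, -29.5]]
top0 plate 2495 [[-53.3, -183.5], [-50.9, -176.4], [-5.3, -42.3], [52.2, 67.0], [55.5, 74.0]]
((575.0271606445312, -176.7805938720703), (266.3048095703125, 172.6881866455078), 77.37088775634766)
wrist stop 1036 [[-37.2, 37.7], [-34.3, 37.9], [1.1, 42.8], [36.5, 47.6], [39.6, 47.8]]
wrist plate 6167 [[-52.6, -27.1], [-49.7, -10.3], [1.9, 19.7], [52.5, 72.7], [55.4, 74.8]]
((585.9459228515625, -105.88201904296875), (118.95698547363281, 110.4664306640625), 81.97415161132812)
```

View pics/w2.png

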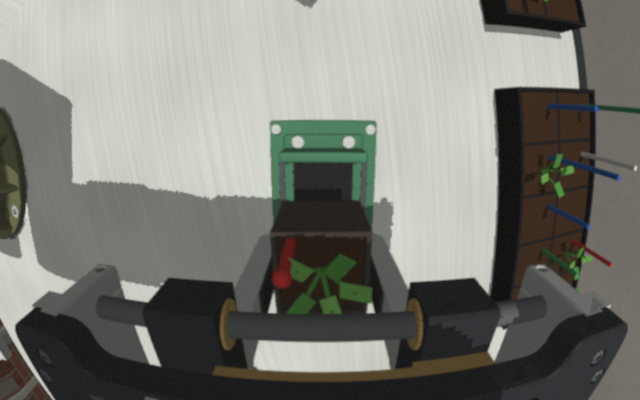

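The pot is held square above the bay, with its stake at (287,265) and the back stop at (322,155). The bay needs about +1.5 mm along clamp x. The stop face is at y≈+37 and the pad at about -29. I'll lower it now.

Emit:
apply_moves(
  plan=[0,1.5,10,0,0,0,20,0,0,0,20,0,0,0,20,0,0,0,15,0,0,0,12,0,0,0,8,0,0,0,5,0,0,0,4,0,0,0,3,0,0,0,0,0,0,0,0,0],
)

```text
time_s: 8.8
ee_pos: [0.5834, -0.1218, 0.0328]
eef_rot: [3.141, 0.0, 1.43]
force: [1.8, 0.0, -0.7]
grip_width: 0.05
grip_force: 15.0
```

Emit:
apply_moves(
  plan=[0,0,1,0,0,0,1,0,0,0,1,0,0,0,1,0,0,0,1,0,0,0,1,0,0,0,0,0,0,0,0,0],
)

```text
time_s: 9.6
ee_pos: [0.5832, -0.1218, 0.0264]
eef_rot: [3.142, 0.0, 1.43]
force: [-0.5, 0.6, -0.9]
grip_width: 0.0497
grip_force: 15.0
```

Emit:
apply_moves(
  plan=[0,0,0.5,0,0,0,0.5,0,0,0,0.5,0,0,0,0,0,0,0,0,0],
)

```text
time_s: 10.1
ee_pos: [0.5831, -0.1217, 0.0249]
eef_rot: [-3.142, -0.0, 1.43]
force: [0.4, 0.6, -1.7]
grip_width: 0.0501
grip_force: 15.0
```

Emit:
apply_moves(
  plan=[0,0,0.4,0,0,0,0,0,0,0,0,0],
)

```text
time_s: 10.4
ee_pos: [0.5832, -0.1218, 0.0249]
eef_rot: [3.141, 0.0, 1.43]
force: [-3.8, 0.9, 5.7]
grip_width: 0.05
grip_force: 15.0
```

Contact. I'll release and rise.

Emit:
apply_moves(
  plan=[0,0,0,0,0,0,0,0,0,0,0,0,0,0,0,0,0,0,0,0,0,0,0,0],
  hand=0.5,
)

```text
time_s: 11.0
ee_pos: [0.5831, -0.1218, 0.0245]
eef_rot: [-3.142, -0.0, 1.43]
force: [0.4, -0.2, 0.6]
grip_width: 0.0702
grip_force: 0.0
```

Emit:
apply_moves(
  plan=[0,0,-5,0,0,0,-10,0,0,0,-20,0,0,0,-30,0,0,0,-30,0,0,0,-30,0,0,0,-10,0,0,0,0,0,0,0,0,0],
)

```text
time_s: 11.9
ee_pos: [0.5827, -0.1217, 0.1584]
eef_rot: [-3.14, -0.0, 1.43]
force: [0.4, 0.2, 0.4]
grip_width: 0.071
grip_force: 0.0
```

```bash
cat > chk.py <<'E'
from h import *
def pot(n):
    B=np.array([.5831,-.1215]);a=-.141;Rc=np.array([[np.cos(a),-np.sin(a)],[np.sin(a),np.cos(a)]])
    c=camera(n);W=fcloud(c) if n=="wrist" else cloud(c)
    w=W.reshape(-1,3);p=(w[:,:2]-B)@Rc*1000;z=w[:,2]*1000
    s=(z>57.5)&(z<67)&(abs(p[:,0])<28)&(p[:,1]>-27)&(p[:,1]<45)
    if s.sum()>20: print(n,"rim",s.sum(),cv2.minAreaRect(p[s].astype(np.float32)),np.percentile(z[s],[50,95]))
    h=cv2.cvtColor(c["image"],cv2.COLOR_RGB2HSV).reshape(-1,3)
    k=(h[:,0]<18)&(h[:,0]>5)&(h[:,1]>140)&(z>62)&(z<80)&(p[:,1]<-90)&(p[:,1]>-190)&(abs(p[:,0])<40)
    if k.sum()>20: print(n,"knob",k.sum(),cv2.minAreaRect(p[k].astype(np.float32)))
    return c
E
python3 - <<'E'
from chk import *
c=pot("wrist");pot("top");s=camera("side");save(s,"s2.png",(290,80,430,220),4);print(monitor.get_obs()["ee_pos"])
E
```

```text
wrist rim 1719 ((0.6705379486083984, 0.19324493408203125), (49.50445556640625, 50.75199508666992), 0.212920680642128) [58.92749026 66.65334739]
top rim 82 ((0.9340972900390625, 16.153133392333984), (19.20558738708496, 51.656829833984375), 84.54588317871094) [61.14286592 66.24427681]
[ 0.58266858 -0.12166463  0.15808981]
```

View pics/s2.png

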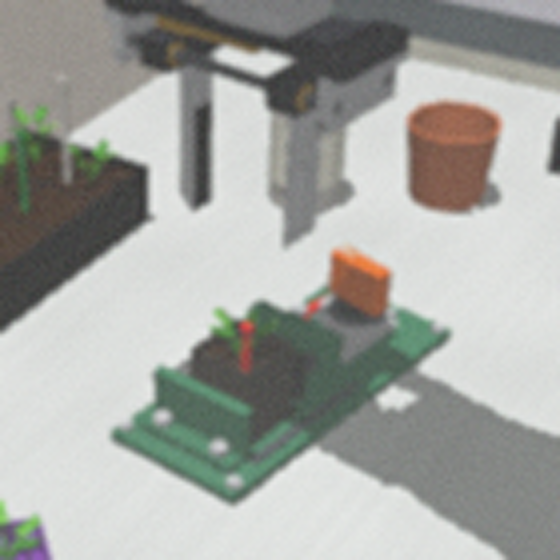

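The pot stands square: its rim centre is within 0.7 mm of the bay and its tilt is 0.2°. The side crop shows the red stake at (245,345) and the knob at (360,285). Next I'll go to the knob.

Emit:
apply_moves(
  plan=[-15,0,0,0,-25,0,0,0,-28,0,0,0,-28,0,0,0,-25,0,0,0,-15.6,0.2,0,0,0,0,0,-0.14,0,0,0,-0.14,0,0,0,-0.14,0,0,0,-0.14,0,0,0,-0.14,0,0,0,-0.14,0,0,0,-0.14,0,0,0,-0.14,0,0,0,-0.14,0,0,0,-0.136,0,0,20,0,0,0,20,0,0,0,0,0],
  hand=-0.15,
)

```text
time_s: 13.95
ee_pos: [0.5629, -0.2567, 0.1167]
eef_rot: [3.141, -0.005, 2.826]
force: [-0.7, 0.6, -0.2]
grip_width: 0.04
grip_force: 0.0
```

Run:
```python
from chk import *
c=pot("wrist");save(c,"w3.png");pot("top");o=monitor.get_obs();print(o["ee_pos"],o["eef_rot"],o["qpos"][5],o["grip_width"])
m=[]
for i in range(6): camera("side");m.append(np.r_[monitor.get_obs()["moment"],monitor.get_obs()["force"]])
print(np.round(m,3))
```

```text
wrist rim 2137 ((0.8010025024414062, -0.4369068145751953), (51.47088623046875, 51.00316619873047), 0.020696232095360756) [59.10085614 66.50966337]
wrist knob 1059 ((-1.2536659240722656, -136.78753662109375), (15.609457969665527, 48.716514587402344), 80.43147277832031)
top rim 219 ((0.8132820129394531, 6.597387313842773), (50.826744079589844, 65.00743865966797), 0.7749496698379517) [60.09679703 66.50173134]
top knob 96 ((-5.312936782836914, -136.11964416503906), (15.888040542602539, 39.52388381958008), 77.07404327392578)
[ 0.5641345  -0.25725571  0.11980664] [ 3.14153474e+00 -3.74707968e-04  2.82574560e+00] -1.7418557593159345 0.04004793825131126
[[ 0.067 -0.125  0.002  0.004 -0.247  0.747]
 [ 0.015 -0.105  0.037 -0.218  0.     0.881]
 [-0.039 -0.15   0.026 -0.19   0.499  0.5  ]
 [ 0.063 -0.149  0.02   0.081  0.424 -0.497]
 [ 0.028 -0.198 -0.021 -0.541 -0.641  0.505]
 [ 0.039 -0.116 -0.012  0.062  0.803 -0.109]]
```

View pics/w3.png

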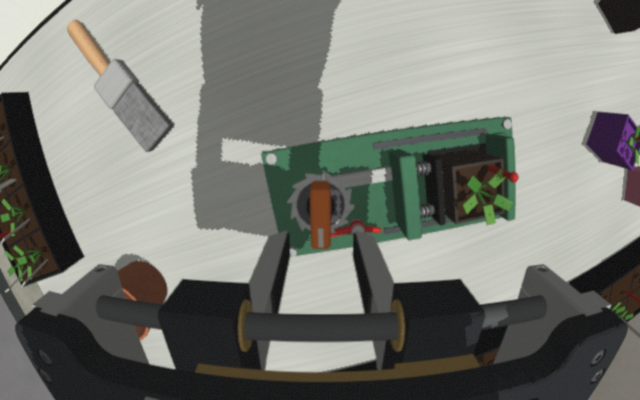

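The bar at (320,212) lies between the fingers and is aligned, at about 0.17 rad. I'll descend and grip.

Emit:
apply_moves(
  plan=[0.7,0,15,0,0,0,20,0,0,0,20,0,0,0,13,0,0,0,9,0,0,0,5,0,0,0,0,0,0,0,0,0],
)

```text
time_s: 15.15
ee_pos: [0.5638, -0.2569, 0.0382]
eef_rot: [-3.141, 0.001, 2.826]
force: [0.3, -0.2, -0.5]
grip_width: 0.0399
grip_force: 0.0
```

Emit:
apply_moves(
  plan=[0,0,0,0,0,0,0,0,0,0,0,0,0,0,0,0,0,0,0,0,0,0,0,0,0,0,0,0,0,0,0,0],
  hand=-1,
  squeeze=30,
)

```text
time_s: 15.95
ee_pos: [0.5634, -0.2573, 0.0378]
eef_rot: [-3.141, 0.0, 2.826]
force: [-1.6, -4.8, 2.5]
grip_width: 0.0158
grip_force: 30.0
```

```bash
cat > mz.py <<'E'
from h import *
import sys
m=[];y=[]
for i in range(int(sys.argv[1])): camera("side");o=monitor.get_obs();m.append(np.r_[o["moment"],o["force"]]);y.append(o["eef_rot"][2])
y=np.array(y);th=-.141-(np.where(y<-.6,y+2*np.pi,y)-np.pi)
print("th",th.mean().round(4),"m/f",np.mean(m,0).round(3),"sd mz",np.std(m,0)[2].round(3),o["ee_pos"].round(4),o["grip_width"].round(4),o["grip_force"],o["time_s"],o["qpos"][5])
E
python3 mz.py 8
```

```text
Traceback (most recent call last):
  File "mz.py", line 6, in <module>
    print("th",th.mean().round(4),"m/f",np.mean(m,0).round(3),"sd mz",np.std(m,0)[2].round(3),o["ee_pos"].round(4),o["grip_width"].round(4),o["grip_force"],o["time_s"],o["qpos"][5])
                                                                                                                   ^^^^^^^^^^^^^^^^^^^^^
AttributeError: 'float' object has no attribute 'round'
```

Emit:
apply_moves(
  plan=[0,0,0,0.05,0,0,0,0.05,0,0,0,0.05,0,0,0,0.05,0,0,0,0.05,0,0,0,0.05,0,0,0,0.05,0,0,0,0.05,0,0,0,0.05,0,0,0,0.05,0,0,0,0.05,0,0,0,0.05,0,0,0,0.05,0,0,0,0.05,0,0,0,0.05,0,0,0,0.05,0,0,0,0.05,0,0,0,0],
)

```text
time_s: 18.15
ee_pos: [0.5634, -0.2574, 0.0378]
eef_rot: [-3.141, 0.001, 1.974]
force: [-3.1, -5.4, 2.1]
grip_width: 0.0162
grip_force: 30.0
```

```bash
sed -i 's/o\["grip_width"\].round(4)/o["grip_width"]/' mz.py; python3 mz.py 10
```

```text
th 1.0252 m/f [-0.98   0.438 -0.075 -3.449 -4.789  3.005] sd mz 0.029 [ 0.5634 -0.2574  0.0378] 0.015717889373900444 30.00196874141693 18.65 -0.8916518403520234
```

Emit:
apply_moves(
  plan=[0,0,0,0.05,0,0,0,0.05,0,0,0,0.05,0,0,0,0.05,0,0,0,0.05,0,0,0,0.03,0,0,0,0],
)

```text
time_s: 19.35
ee_pos: [0.5634, -0.2574, 0.0378]
eef_rot: [-3.142, 0.001, 1.694]
force: [-3.1, -4.2, 2.1]
grip_width: 0.0159
grip_force: 30.0
```

```bash
python3 mz.py 10
```

```text
th 1.3051 m/f [-1.012  0.504 -0.009 -3.19  -4.941  3.027] sd mz 0.022 [ 0.5633 -0.2574  0.0378] 0.015917640196191747 29.99700129032135 19.85 -0.6117537389585225
```

Emit:
apply_moves(
  plan=[0,0,0,0.03,0,0,0,0.03,0,0,0,0.04,0,0,0,0],
)

```text
time_s: 20.25
ee_pos: [0.5634, -0.2574, 0.0379]
eef_rot: [3.142, 0.001, 1.594]
force: [-2.5, -4.6, 2.5]
grip_width: 0.0159
grip_force: 30.0
```

```bash
python3 mz.py 10
```

```text
th 1.405 m/f [-1.011  0.53  -0.011 -3.501 -5.09   3.074] sd mz 0.033 [ 0.5634 -0.2574  0.0378] 0.01591141842423452 29.997035264968872 20.75 -0.5117668614737163
```

Emit:
apply_moves(
  plan=[0,0,0,0.03,0,0,0,0.03,0,0,0,0.04,0,0,0,0],
)

```text
time_s: 21.15
ee_pos: [0.5634, -0.2574, 0.0378]
eef_rot: [3.141, 0.001, 1.494]
force: [-3.5, -4.8, 3.8]
grip_width: 0.0155
grip_force: 30.0
```

```bash
python3 mz.py 10
```

```text
th 1.5051 m/f [-1.004  0.543 -0.037 -3.406 -4.993  2.923] sd mz 0.027 [ 0.5634 -0.2574  0.0379] 0.015771172262463044 29.998153746128082 21.65 -0.41176744139251026
```

Emit:
apply_moves(
  plan=[0,0,0,0.04,0,0,0,0.04,0,0,0,0.04,0,0,0,0],
)

```text
time_s: 22.05
ee_pos: [0.5633, -0.2574, 0.0378]
eef_rot: [3.141, 0.001, 1.374]
force: [-4.1, -5.4, 2.9]
grip_width: 0.016
grip_force: 30.0
```

```bash
python3 mz.py 10
```

```text
th 1.6251 m/f [-1.017  0.556 -0.016 -3.725 -5.296  2.948] sd mz 0.026 [ 0.5633 -0.2574  0.0378] 0.015698048227855737 29.997492134571075 22.55 -0.29176147522778295
```

Emit:
apply_moves(
  plan=[0,0,0,0.04,0,0,0,0.04,0,0,0,0.04,0,0,0,0],
)

```text
time_s: 22.95
ee_pos: [0.5633, -0.2574, 0.0378]
eef_rot: [3.141, 0.001, 1.254]
force: [-3.8, -5.6, 3.2]
grip_width: 0.0161
grip_force: 30.0
```

```bash
python3 mz.py 10
```

```text
th 1.745 m/f [-1.018  0.579  0.006 -3.762 -4.742  2.753] sd mz 0.035 [ 0.5633 -0.2574  0.0379] 0.015644167485796622 29.996901154518127 23.45 -0.17177996926262773
```

Emit:
apply_moves(
  plan=[0,0,0,0.04,0,0,0,0.04,0,0,0,0.04,0,0,0,0],
)

```text
time_s: 23.85
ee_pos: [0.5634, -0.2574, 0.0379]
eef_rot: [3.141, 0.001, 1.134]
force: [-3.9, -4.4, 2.3]
grip_width: 0.0159
grip_force: 30.0
```

```bash
python3 mz.py 10
```

```text
th 1.865 m/f [-1.023  0.603  0.034 -3.583 -5.225  3.121] sd mz 0.02 [ 0.5633 -0.2574  0.0378] 0.015503624570785373 29.996532797813416 24.35 -0.0518007548288292
```

Emit:
apply_moves(
  plan=[0,0,0,0.04,0,0,0,0.04,0,0,0,0.04,0,0,0,0],
)

```text
time_s: 24.75
ee_pos: [0.5633, -0.2574, 0.0378]
eef_rot: [3.141, 0.001, 1.014]
force: [-2.5, -4.6, 2.8]
grip_width: 0.0159
grip_force: 30.0
```

```bash
python3 mz.py 10; python3 -c "
from chk import *
pot('wrist')"
```

```text
th 1.9849 m/f [-1.057  0.648  0.06  -3.773 -5.078  3.342] sd mz 0.04 [ 0.5634 -0.2574  0.0379] 0.015787970523419695 29.99661147594452 25.25 0.06817542391972213
wrist rim 3947 ((0.9048786163330078, 9.720258712768555), (46.266944885253906, 51.08748245239258), 89.43135070800781) [58.96230169 66.50889272]
wrist knob 2181 ((0.6149106025695801, -135.86915588378906), (48.99879837036133, 16.3862361907959), 66.48362731933594)
```

Emit:
apply_moves(
  plan=[0,0,0,0.022,0,0,0,0.022,0,0,0,0],
)

```text
time_s: 25.6
ee_pos: [0.5633, -0.2574, 0.0378]
eef_rot: [3.141, 0.001, 0.971]
force: [-4.5, -4.6, 2.9]
grip_width: 0.0157
grip_force: 30.0
```

```bash
python3 mz.py 16
```

```text
th 2.0289 m/f [-1.049  0.641  0.067 -3.829 -5.13   3.166] sd mz 0.027 [ 0.5633 -0.2574  0.0378] 0.015927186239482822 29.996745586395264 26.4 0.1121663187376871
```

Emit:
apply_moves(
  plan=[0,0,0,0.05,0,0,0,0.05,0,0,0,0.05,0,0,0,0.05,0,0,0,0.05,0,0,0,0.05,0,0,0,0.023,0,0,0,0],
)

```text
time_s: 27.2
ee_pos: [0.5633, -0.2574, 0.0378]
eef_rot: [3.141, 0.001, 0.648]
force: [-3.2, -5.6, 2.6]
grip_width: 0.0159
grip_force: 30.0
```

```bash
python3 mz.py 16
```

```text
th 2.3518 m/f [-1.037  0.71   0.122 -3.909 -4.928  3.209] sd mz 0.028 [ 0.5633 -0.2574  0.0379] 0.015923502561668718 29.99890387058258 28.0 0.4351133498254666
```

Emit:
apply_moves(
  plan=[0,0,0,0.05,0,0,0,0.05,0,0,0,0],
)

```text
time_s: 28.3
ee_pos: [0.5633, -0.2574, 0.0379]
eef_rot: [3.141, 0.001, 0.547]
force: [-4.7, -5.0, 4.4]
grip_width: 0.016
grip_force: 30.0
```

```bash
python3 mz.py 16
```

```text
th 2.4518 m/f [-1.028  0.713  0.14  -3.931 -4.96   3.207] sd mz 0.032 [ 0.5633 -0.2574  0.0379] 0.015579200545866964 30.000041127204895 29.1 0.5351142936109581
```

Emit:
apply_moves(
  plan=[0,0,0,0.05,0,0,0,0.05,0,0,0,0],
)

```text
time_s: 29.4
ee_pos: [0.5633, -0.2574, 0.0378]
eef_rot: [3.141, 0.001, 0.447]
force: [-3.6, -5.4, 2.7]
grip_width: 0.0161
grip_force: 30.0
```

```bash
python3 mz.py 16
```

```text
th 2.5518 m/f [-1.03   0.742  0.131 -3.891 -4.9    3.381] sd mz 0.03 [ 0.5633 -0.2574  0.0379] 0.0156924859666958 30.000392496585846 30.2 0.6351095747419436
```

Emit:
apply_moves(
  plan=[-0.3,0.15,0,0,-0.3,0.15,0,0,0,0,0,0],
)

```text
time_s: 30.5
ee_pos: [0.5632, -0.2574, 0.0378]
eef_rot: [3.141, -0.0, 0.449]
force: [-1.1, -2.5, 5.2]
grip_width: 0.0155
grip_force: 30.0
```

```bash
python3 mz.py 12
```

```text
th 2.5517 m/f [-0.616  0.415  0.137 -1.919 -2.796  5.443] sd mz 0.035 [ 0.5632 -0.2575  0.0379] 0.015661914961058836 30.000793933868408 31.1 0.6341610405009173
```

Emit:
apply_moves(
  plan=[-0.3,0.15,-0.2,0,-0.25,0.15,-0.2,0,0,0,0,0],
)

```text
time_s: 31.4
ee_pos: [0.5631, -0.2575, 0.0379]
eef_rot: [3.142, -0.001, 0.449]
force: [4.6, -0.2, 0.1]
grip_width: 0.016
grip_force: 30.0
```

```bash
python3 mz.py 30
```

```text
Traceback (most recent call last):
  File "mz.py", line 4, in <module>
    for i in range(int(sys.argv[1])): camera("side");o=monitor.get_obs();m.append(np.r_[o["moment"],o["force"]]);y.append(o["eef_rot"][2])
                                      ~~~~~~^^^^^^^^
ValueError: 200 camera calls are used up
```

Emit:
apply_moves(
  plan=[0,0,0,-0.05,0,0,0,-0.05,0,0,0,-0.05,0,0,0,-0.05,0,0,0,0],
)

```text
time_s: 32.9
ee_pos: [0.5631, -0.2576, 0.0379]
eef_rot: [3.141, -0.001, 0.651]
force: [6.2, 0.8, -0.8]
grip_width: 0.0157
grip_force: 30.0
```

```bash
python3 mz.py 30
```

```text
Traceback (most recent call last):
  File "mz.py", line 4, in <module>
    for i in range(int(sys.argv[1])): camera("side");o=monitor.get_obs();m.append(np.r_[o["moment"],o["force"]]);y.append(o["eef_rot"][2])
                                      ~~~~~~^^^^^^^^
ValueError: 200 camera calls are used up
```

Emit:
apply_moves(
  plan=[0,0,0,0.05,0,0,0,0.05,0,0,0,0],
)

```text
time_s: 33.2
ee_pos: [0.5631, -0.2576, 0.0379]
eef_rot: [3.141, -0.001, 0.547]
force: [4.8, 1.2, 0.2]
grip_width: 0.016
grip_force: 30.0
```

```bash
python3 mz.py 30
```

```text
Traceback (most recent call last):
  File "mz.py", line 4, in <module>
    for i in range(int(sys.argv[1])): camera("side");o=monitor.get_obs();m.append(np.r_[o["moment"],o["force"]]);y.append(o["eef_rot"][2])
                                      ~~~~~~^^^^^^^^
ValueError: 200 camera calls are used up
```

Camera calls are used up. I'll try the last joint's torque, which may be a quieter sensor.

```bash
cat > o.py <<'E'
from station import monitor
o=monitor.get_obs();y=o["eef_rot"][2]
print("th",round(-.141-(y-3.14159265),4),"mz",o["moment"].round(3),"tau6",o["tau"][5].round(4),"v",o["joint_vel"][5].round(4),"q6",o["qpos"][5].round(5),o["force"].round(1),o["time_s"])
E
python3 o.py
```

```text
th 2.4534 mz [ 0.026 -1.105  0.203] tau6 0.9552 v -0.0456 q6 0.53494 [4.8 1.2 0.2] 33.2
```

Emit:
apply_moves(
  plan=[0,0,0,0],
)

```text
time_s: 33.3
ee_pos: [0.5631, -0.2576, 0.0379]
eef_rot: [3.141, -0.001, 0.549]
force: [4.6, 1.4, -1.0]
grip_width: 0.016
grip_force: 30.0
```

```bash
python3 o.py
```

```text
th 2.4518 mz [ 0.116 -1.106  0.163] tau6 0.2148 v -0.0042 q6 0.53325 [ 4.6  1.4 -1. ] 33.3
```

Emit:
apply_moves(
  plan=[0,0,0,-0.05,0,0,0,-0.05,0,0,0,-0.05,0,0,0,0,0,0,0,0],
)

```text
time_s: 33.8
ee_pos: [0.5631, -0.2576, 0.0379]
eef_rot: [3.141, -0.001, 0.699]
force: [5.8, 0.8, -0.6]
grip_width: 0.0159
grip_force: 30.0
```

```bash
python3 o.py
```

```text
th 2.3015 mz [ 0.108 -1.105  0.166] tau6 0.0778 v 0.0028 q6 0.38299 [ 5.8  0.8 -0.6] 33.8
```

Emit:
apply_moves(
  plan=[0,0,0,-0.05,0,0,0,0,0,0,0,0],
)

```text
time_s: 34.1
ee_pos: [0.5631, -0.2576, 0.0379]
eef_rot: [3.141, -0.001, 0.749]
force: [5.1, 1.1, -0.4]
grip_width: 0.0157
grip_force: 30.0
```

```bash
python3 o.py
```

```text
th 2.2515 mz [ 0.08  -1.162  0.106] tau6 0.0707 v 0.0053 q6 0.33302 [ 5.1  1.1 -0.4] 34.1
```

Emit:
apply_moves(
  plan=[0,0,0,0.05,0,0,0,0,0,0,0,0],
)

```text
time_s: 34.4
ee_pos: [0.5631, -0.2576, 0.0379]
eef_rot: [3.141, -0.001, 0.699]
force: [5.9, 1.2, -0.1]
grip_width: 0.0162
grip_force: 30.0
```

```bash
python3 o.py
```

```text
th 2.3018 mz [ 0.058 -1.126  0.146] tau6 0.1817 v -0.0052 q6 0.38327 [ 5.9  1.2 -0.1] 34.4
```

Emit:
apply_moves(
  plan=[0,0,0,0.05,0,0,0,0.05,0,0,0,0.05,0,0,0,0,0,0,0,0],
)

```text
time_s: 34.9
ee_pos: [0.5631, -0.2575, 0.0379]
eef_rot: [3.141, -0.001, 0.549]
force: [6.0, 0.4, -0.9]
grip_width: 0.0157
grip_force: 30.0
```

```bash
python3 o.py
```

```text
th 2.4518 mz [ 0.07  -1.092  0.139] tau6 0.2162 v -0.0031 q6 0.53325 [ 6.   0.4 -0.9] 34.9
```

Emit:
apply_moves(
  plan=[0,0,0,0,0,0,0,0,0,0,0,0,0,0,0,0],
)

```text
time_s: 35.3
ee_pos: [0.5631, -0.2575, 0.0379]
eef_rot: [3.141, -0.001, 0.549]
force: [5.9, 1.6, -0.7]
grip_width: 0.0157
grip_force: 30.0
```

```bash
python3 o.py
```

```text
th 2.4516 mz [ 0.107 -1.087  0.122] tau6 0.1323 v 0.0008 q6 0.53314 [ 5.9  1.6 -0.7] 35.3
```

Emit:
apply_moves(
  plan=[0,0,0,0.05,0,0,0,0.05,0,0,0,0,0,0,0,0,0,0,0,0,0,0,0,0],
)

```text
time_s: 35.9
ee_pos: [0.5631, -0.2576, 0.0379]
eef_rot: [3.142, -0.001, 0.449]
force: [4.5, 1.2, -0.8]
grip_width: 0.0159
grip_force: 30.0
```

```bash
python3 o.py
```

```text
th 2.5516 mz [ 0.087 -1.077  0.094] tau6 0.1348 v 0.0 q6 0.63314 [ 4.5  1.2 -0.8] 35.9
```

Emit:
apply_moves(
  plan=[0,0,0,-0.05,0,0,0,-0.05,0,0,0,0,0,0,0,0,0,0,0,0,0,0,0,0],
)

```text
time_s: 36.5
ee_pos: [0.5631, -0.2576, 0.0379]
eef_rot: [3.141, -0.001, 0.549]
force: [5.0, 1.5, -0.6]
grip_width: 0.0156
grip_force: 30.0
```

```bash
python3 o.py
```

```text
th 2.4516 mz [ 0.097 -1.092  0.214] tau6 0.2072 v 0.0011 q6 0.53309 [ 5.   1.5 -0.6] 36.5
```

Emit:
apply_moves(
  plan=[0,0,0,-0.05,0,0,0,-0.05,0,0,0,-0.05,0,0,0,0,0,0,0,0,0,0,0,0,0,0,0,0],
)

```text
time_s: 37.2
ee_pos: [0.5631, -0.2576, 0.0379]
eef_rot: [3.141, -0.001, 0.699]
force: [6.4, 1.3, -1.2]
grip_width: 0.0159
grip_force: 30.0
```

```bash
python3 o.py
```

```text
th 2.3017 mz [ 0.069 -1.104  0.211] tau6 0.1608 v -0.0005 q6 0.38314 [ 6.4  1.3 -1.2] 37.2
```

Emit:
apply_moves(
  plan=[0,0,0,0.05,0,0,0,0,0,0,0,0,0,0,0,0,0,0,0,0],
)

```text
time_s: 37.7
ee_pos: [0.5631, -0.2575, 0.0379]
eef_rot: [3.141, -0.001, 0.649]
force: [6.1, 0.5, -1.6]
grip_width: 0.0161
grip_force: 30.0
```

```bash
python3 o.py
```

```text
th 2.3517 mz [ 0.089 -1.133  0.16 ] tau6 0.1142 v -0.0009 q6 0.43316 [ 6.1  0.5 -1.6] 37.7
```

Emit:
apply_moves(
  plan=[0,0,0,0.0125,0,0,0,0.0125,0,0,0,0.0125,0,0,0,0.0125],
)

```text
time_s: 38.1
ee_pos: [0.5631, -0.2576, 0.0379]
eef_rot: [3.141, -0.001, 0.598]
force: [5.5, 1.4, -0.9]
grip_width: 0.0158
grip_force: 30.0
```

```bash
python3 o.py
```

```text
th 2.4021 mz [ 0.044 -1.066  0.197] tau6 -0.0682 v 0.1235 q6 0.48363 [ 5.5  1.4 -0.9] 38.1
```

Emit:
apply_moves(
  plan=[0,0,0,0.0125,0,0,0,0.0125,0,0,0,0.0125,0,0,0,0.0125],
)

```text
time_s: 38.5
ee_pos: [0.5631, -0.2576, 0.0379]
eef_rot: [3.141, -0.001, 0.549]
force: [5.9, 0.4, -0.6]
grip_width: 0.0158
grip_force: 30.0
```

```bash
python3 o.py
```

```text
th 2.452 mz [ 0.119 -1.057  0.186] tau6 -0.0509 v 0.1242 q6 0.53357 [ 5.9  0.4 -0.6] 38.5
```

Emit:
apply_moves(
  plan=[0,0,0,0.0125,0,0,0,0.0125,0,0,0,0.0125,0,0,0,0.0125],
)

```text
time_s: 38.9
ee_pos: [0.5631, -0.2575, 0.0379]
eef_rot: [3.142, -0.001, 0.499]
force: [5.6, 1.7, 0.1]
grip_width: 0.0158
grip_force: 30.0
```

```bash
python3 o.py
```

```text
th 2.5021 mz [ 0.094 -1.086  0.22 ] tau6 -0.0291 v 0.1249 q6 0.58361 [5.6 1.7 0.1] 38.9
```

Emit:
apply_moves(
  plan=[0,0,0,0.0125,0,0,0,0.0125,0,0,0,0.0125,0,0,0,-0.0125,0,0,0,-0.0125,0,0,0,-0.0125],
)

```text
time_s: 39.5
ee_pos: [0.5631, -0.2576, 0.0379]
eef_rot: [3.142, -0.001, 0.499]
force: [6.1, 1.8, 0.4]
grip_width: 0.0158
grip_force: 30.0
```

```bash
python3 o.py
```

```text
th 2.5011 mz [ 0.095 -1.115  0.166] tau6 0.4049 v -0.1239 q6 0.58261 [6.1 1.8 0.4] 39.5
```

Emit:
apply_moves(
  plan=[0,0,0,-0.0125,0,0,0,-0.0125,0,0,0,-0.0125,0,0,0,-0.0125],
)

```text
time_s: 39.9
ee_pos: [0.5631, -0.2576, 0.0379]
eef_rot: [3.141, -0.001, 0.549]
force: [6.4, 1.1, -0.5]
grip_width: 0.0157
grip_force: 30.0
```

```bash
python3 o.py
```

```text
th 2.4511 mz [ 0.093 -1.102  0.084] tau6 0.3925 v -0.1238 q6 0.53263 [ 6.4  1.1 -0.5] 39.9
```

Emit:
apply_moves(
  plan=[0,0,0,-0.0125,0,0,0,-0.0125,0,0,0,-0.0125,0,0,0,-0.0125],
)

```text
time_s: 40.3
ee_pos: [0.5631, -0.2575, 0.0379]
eef_rot: [3.141, -0.001, 0.599]
force: [5.6, 1.1, -1.5]
grip_width: 0.016
grip_force: 30.0
```

```bash
python3 o.py
```

```text
th 2.4012 mz [ 0.068 -1.133  0.145] tau6 0.3825 v -0.1214 q6 0.48264 [ 5.6  1.1 -1.5] 40.3
```

```bash
cat > esf.py <<'E'
from h import *
c=dict(np.load("top0.npz"));K=c["mtx"];R=cv2.Rodrigues(np.array(c["rvec"],float))[0];t=np.array(c["tvec"],float).ravel()
C=-R.T@t;v,u=np.mgrid[:400,:640];d=np.stack([(u-K[0,2])/K[0,0],(v-K[1,2])/K[1,1],np.ones_like(u,float)],-1)@R
a=-.141;Rc=np.array([[np.cos(a),-np.sin(a)],[np.sin(a),np.cos(a)]]);B=np.array([.5826,-.1215])
im=c["image"].astype(float)
def prof(h,x0,x1,y0,y1,st=.7):
    s=(h-C[2])/d[...,2];P=C+d*s[...,None];p=(P[...,:2]-B)@Rc*1000
    m=(p[...,0]>x0)&(p[...,0]<x1)&(p[...,1]>y0)&(p[...,1]<y1)
    W=cloud(c)
    for y in np.arange(y0,y1,st):
        k=m&(p[...,1]>=y)&(p[...,1]<y+st)
        if k.sum(): print(round(y+st/2,2),k.sum(),im[k].mean(0).round(0),"z",(np.nanmedian(W[k],0)[2]*1000).round(1))
print("stop z53");prof(.053,-32,32,31,52)
print("pad z46");prof(.046,-26,-12,-72,-22)
E
python3 esf.py
```

```text
stop z53
31.35 7 [29. 46. 35.] z 11.9
32.05 8 [28. 33. 29.] z 11.1
32.75 6 [23. 22. 20.] z 12.7
33.45 6 [30. 41. 32.] z 12.0
34.15 7 [26. 38. 29.] z 12.0
34.85 7 [23. 19. 22.] z 11.6
35.55 6 [11. 10. 10.] z 12.4
36.25 6 [19. 34. 26.] z 12.4
36.95 8 [32. 58. 42.] z 53.5
37.65 6 [46. 89. 62.] z 55.1
38.35 6 [45. 90. 63.] z 54.0
39.05 7 [50. 97. 68.] z 55.2
39.75 8 [ 52. 102.  71.] z 54.3
40.45 6 [ 55. 108.  76.] z 53.8
41.15 6 [ 56. 109.  77.] z 53.4
41.85 8 [ 56. 110.  77.] z 54.6
42.55 7 [ 55. 109.  78.] z 55.4
43.25 6 [ 56. 112.  78.] z 54.3
43.95 7 [ 57. 113.  79.] z 54.1
44.65 8 [ 57. 112.  79.] z 53.2
45.35 7 [45. 88. 62.] z 54.8
46.05 6 [35. 67. 47.] z 52.6
46.75 8 [25. 52. 36.] z 48.1
47.45 8 [24. 49. 33.] z 41.0
48.15 6 [16. 33. 22.] z 35.1
48.85 5 [18. 34. 24.] z 28.9
49.55 5 [21. 40. 29.] z 24.7
50.25 8 [28. 54. 38.] z 21.5
50.95 6 [60. 86. 70.] z 18.7
51.65 6 [ 72. 108.  86.] z 19.7
pad z46
-71.65 1 [179. 174. 174.] z 19.2
-70.95 2 [150. 148. 146.] z 18.6
-70.25 2 [ 79. 102.  88.] z 14.8
-68.85 2 [ 84. 119.  96.] z 58.5
-68.15 2 [ 76. 114.  88.] z 58.2
-67.45 1 [42. 96. 63.
[... 1057 characters left out ...]
.] z 45.1
-36.65 1 [35. 61. 47.] z 55.3
-35.25 3 [27. 27. 26.] z 53.1
-34.55 2 [21. 20. 20.] z 53.2
-33.15 1 [26. 24. 25.] z 54.3
-32.45 3 [24. 23. 22.] z 52.5
-31.75 2 [19. 16. 16.] z 53.7
-30.35 2 [13. 12. 12.] z 50.0
-29.65 2 [16. 15. 14.] z 46.7
-28.95 2 [5. 8. 6.] z 40.4
-28.25 1 [ 8.  7. 11.] z 36.2
-27.55 2 [4. 4. 5.] z 33.6
-26.85 2 [6. 4. 5.] z 32.1
-26.15 1 [0. 0. 0.] z 26.7
-25.45 1 [10. 12. 11.] z 18.1
-24.75 2 [24. 42. 32.] z 20.3
-24.05 2 [39. 73. 50.] z 12.5
-22.65 2 [42. 78. 55.] z 12.3
-21.95 1 [40. 61. 46.] z 7.2esf.py:12: RuntimeWarning: All-NaN slice encountered
  if k.sum(): print(round(y+st/2,2),k.sum(),im[k].mean(0).round(0),"z",(np.nanmedian(W[k],0)[2]*1000).round(1))
```

```bash
sed -i '/^print("/d' esf.py
cat >> esf.py <<'E'
print("pad52");prof(.052,-27,27,-35.5,-23,.6)
print("jaw56");prof(.056,-34,34,-74,-52,.7)
# knob: fit on plane z70
s=(.070-C[2])/d[...,2];P=C+d*s[...,None];p=(P[...,:2]-B)@Rc*1000
i=im;w=(i[...,0]>120)&(i[...,2]<90)&(i[...,0]>1.5*i[...,1])&(abs(p[...,0])<40)&(abs(p[...,1]+137)<40)
th=-.1745;e=p-np.array([0,-137.]);q=np.stack([e[...,0]*np.cos(th)+e[...,1]*np.sin(th),-e[...,0]*np.sin(th)+e[...,1]*np.cos(th)],-1)
for y in np.arange(-16,16,1.):
    k=(q[...,1]>=y)&(q[...,1]<y+1)&(abs(q[...,0])<8)
    print("knoby",y+.5,k.sum(),im[k].mean(0).round(0) if k.any() else "")
E
python3 esf.py 2>/dev/null
```

```text
pad52
-35.2 4 [37. 47. 39.] z 53.1
-34.6 3 [28. 31. 28.] z 53.0
-34.0 5 [26. 29. 27.] z 54.1
-33.4 6 [25. 27. 24.] z 53.6
-32.8 5 [23. 24. 21.] z 52.3
-32.2 4 [25. 23. 23.] z 52.4
-31.6 6 [27. 26. 24.] z 53.1
-31.0 6 [21. 21. 21.] z 51.8
-30.4 5 [17. 15. 16.] z 53.4
-29.8 4 [11. 11. 10.] z 52.2
-29.2 6 [12. 10. 11.] z 46.6
-28.6 5 [14. 15. 14.] z 45.5
-28.0 5 [ 8. 12. 10.] z 41.3
-27.4 4 [7. 6. 6.] z 38.5
-26.8 4 [4. 6. 6.] z 36.0
-26.2 5 [4. 2. 2.] z 32.7
-25.6 6 [12. 16. 13.] z 30.3
-25.0 4 [5. 4. 5.] z 27.2
-24.4 4 [8. 8. 6.] z 24.4
-23.8 6 [12. 22. 16.] z 21.3
-23.2 4 [30. 58. 40.] z 11.8
jaw56
-73.65 7 [ 87. 122.  99.] z 13.5
-72.95 8 [ 74. 113.  90.] z 12.3
-72.25 8 [ 55. 100.  72.] z 10.8
-71.55 6 [ 91. 122. 102.] z 11.7
-70.85 7 [ 87. 123. 101.] z 13.1
-70.15 8 [58. 99. 76.] z 11.7
-69.45 8 [ 66. 105.  80.] z 11.7
-68.75 7 [ 80. 113.  92.] z 12.1
-68.05 7 [67. 96. 78.] z 11.7
-67.35 7 [46. 85. 62.] z 56.5
-66.65 8 [ 65. 111.  84.] z 57.1
-65.95 7 [ 57. 104.  75.] z 57.1
-65.25 7 [51. 98. 69.] z 58.8
-64.55 8 [51. 99. 69.] z 57.5
-63.85 6 [ 52. 103.  72.] z 56.6
-63.15 8 [ 51.
[... 763 characters left out ...]
11. 106.  86.]
knoby -7.5 2 [157.  94.  66.]
knoby -6.5 3 [188.  95.  47.]
knoby -5.5 3 [200.  89.  35.]
knoby -4.5 2 [208.  90.  30.]
knoby -3.5 3 [186.  89.  44.]
knoby -2.5 2 [208.  94.  34.]
knoby -1.5 3 [203.  91.  33.]
knoby -0.5 2 [191. 116.  74.]
knoby 0.5 3 [209.  93.  34.]
knoby 1.5 3 [208.  99.  43.]
knoby 2.5 2 [212. 116.  68.]
knoby 3.5 3 [216.  99.  37.]
knoby 4.5 3 [212.  95.  33.]
knoby 5.5 2 [204.  92.  36.]
knoby 6.5 3 [160.  69.  26.]
knoby 7.5 2 [124.  49.  17.]
knoby 8.5 3 [98. 39. 10.]
knoby 9.5 3 [80. 33. 14.]
knoby 10.5 2 [71. 32. 10.]
knoby 11.5 3 [76. 33. 13.]
knoby 12.5 2 [74. 31.  9.]
knoby 13.5 3 [76. 32.  9.]
knoby 14.5 3 [68. 27.  7.]
knoby 15.5 2 [53. 28. 16.]
```

```bash
cat > esf2.py <<'E'
from h import *
c=dict(np.load("w2.npz"));K=c["mtx"];R=cv2.Rodrigues(np.array(c["rvec"],float))[0];t=np.array(c["tvec"],float).ravel()
C=-R.T@t;v,u=np.mgrid[:400,:640];x=(u-K[0,2])/K[0,0];y=(v-K[1,2])/K[1,1];th=np.hypot(x,y);k=np.tan(th)/np.maximum(th,1e-9)
d=np.stack([x*k,y*k,np.ones_like(x)],-1)@R
a=-.141;Rc=np.array([[np.cos(a),-np.sin(a)],[np.sin(a),np.cos(a)]]);B=np.array([.5831,-.1215])
im=c["image"].astype(float)
print("cam in clamp",((C[:2]-B)@Rc*1000).round(1),C[2],K[0,0])
W=fcloud(c)
def prof(n,h,x0,x1,y0,y1,st=.5):
    s=(h-C[2])/d[...,2];P=C+d*s[...,None];p=(P[...,:2]-B)@Rc*1000
    print(n)
    for yy in np.arange(y0,y1,st):
        m=(p[...,0]>x0)&(p[...,0]<x1)&(p[...,1]>=yy)&(p[...,1]<yy+st)
        if m.sum(): print(round(yy+st/2,2),m.sum(),im[m].mean(0).round(0),(np.nanmedian(W[m],0)[2]*1000).round(1))
prof("plate",.010,-30,30,70,80)
prof("stop",.053,-30,30,32,52)
E
python3 esf2.py
cat >> esf.py <<'E'
print("platetop+");prof(.010,-40,40,70,80,.7)
print("platetop-");prof(.010,-40,40,-190,-180,.7)
E
python3 esf.py 2>/dev/null | sed -n '/platetop+/,$p'
```

```text
cam in clamp [-1.1 81. ] 0.32940887625025345 309.70691628693146
plate
70.25 29 [ 79. 129.  98.] 11.1
70.75 30 [ 80. 130.  99.] 11.3
71.25 19 [ 79. 129.  98.] 10.9
71.75 40 [ 79. 130.  99.] 11.2
72.75 59 [ 79. 128.  97.] 11.0
73.75 59 [ 80. 123.  96.] 11.1
74.75 59 [116. 138. 120.] 10.0
75.75 59 [176. 182. 172.] 1.1
76.75 59 [201. 204. 194.] 1.4
77.75 59 [205. 208. 199.] 1.4
78.75 59 [206. 208. 199.] 1.4
79.75 58 [206. 208. 199.] 1.1
stop
32.25 66 [47. 52. 47.] 11.8
33.25 66 [47. 52. 47.] 12.0
33.75 50 [44. 44. 42.] 12.0
34.25 16 [57. 78. 64.] 11.4
34.75 65 [46. 50. 46.] 12.2
35.25 1 [ 75. 121.  93.] 12.2
35.75 66 [45. 51. 46.] 11.7
36.75 66 [44. 58. 48.] 11.9
37.75 66 [52. 80. 63.] 53.1
38.75 66 [ 67. 107.  82.] 54.1
39.25 48 [ 74. 120.  91.] 54.4
39.75 18 [ 75. 122.  93.] 54.3
40.25 65 [ 77. 125.  95.] 54.2
40.75 1 [ 77. 129.  97.] 53.5
41.25 66 [ 78. 127.  97.] 54.1
42.25 66 [ 79. 129.  98.] 54.2
43.25 66 [ 80. 131. 100.] 54.3
43.75 25 [ 82. 133. 101.] 54.6
44.25 41 [ 81. 133. 101.] 54.5
44.75 56 [ 81. 132. 100.] 54.4
45.25 10 [ 81. 132. 101.] 54.6
45.75 66 [ 76. 123.  94.] 53.9
46
[... 500 characters left out ...]
71.] z 3.0
76.65 8 [179. 179. 174.] z 2.2
77.35 8 [183. 183. 178.] z 1.3
78.05 8 [190. 189. 184.] z 0.3
78.75 7 [194. 194. 189.] z 0.0
79.45 8 [194. 194. 188.] z 0.8
80.15 2 [197. 197. 192.] z 2.9
platetop-
-189.65 9 [193. 194. 188.] z 1.0
-188.95 9 [195. 195. 189.] z 1.8
-188.25 6 [197. 197. 191.] z 0.4
-187.55 9 [201. 198. 194.] z 1.3
-186.85 9 [188. 188. 182.] z 1.6
-186.15 8 [161. 166. 159.] z 0.0
-185.45 7 [126. 140. 128.] z 8.1
-184.75 9 [114. 137. 120.] z 10.7
-184.05 7 [ 87. 119.  97.] z 11.5
-183.35 7 [ 77. 113.  88.] z 11.4
-182.65 9 [ 57. 103.  75.] z 12.2
-181.95 8 [ 49. 100.  70.] z 11.0
-181.25 7 [44. 96. 65.] z 12.5
-180.55 8 [48. 99. 68.] z 11.5
-179.85 3 [49. 98. 68.] z 10.4
```

The evidence puts the pinch at about 1.62 rad. Edge fits referenced to the plate, knob and pad put the stop face at about 37.6 mm, and torque readings matched by tooth phase give 1.60–1.65. The clicks after the pinch are therefore 2.094 (already passed) and 2.618. I'll go just past 2.618, then ease back onto the pawl.

Emit:
apply_moves(
  plan=[0,0,0,0.04,0,0,0,0.04,0,0,0,0.04,0,0,0,0.04,0,0,0,0.04,0,0,0,0.04,0,0,0,0.04,0,0,0,0.01,0,0,0,0,0,0,0,0,0,0,0,0],
)

```text
time_s: 41.4
ee_pos: [0.5631, -0.2575, 0.0379]
eef_rot: [-3.142, -0.001, 0.309]
force: [5.6, 1.3, -1.1]
grip_width: 0.0158
grip_force: 30.0
```

```bash
python3 o.py
```

```text
th 2.6916 mz [ 0.138 -0.993  0.157] tau6 0.1841 v -0.0013 q6 0.7731 [ 5.6  1.3 -1.1] 41.4
```

Emit:
apply_moves(
  plan=[0,0,0,-0.02,0,0,0,-0.02,0,0,0,-0.02,0,0,0,0,0,0,0,0,0,0,0,0,0,0,0,0],
)

```text
time_s: 42.1
ee_pos: [0.5631, -0.2575, 0.0379]
eef_rot: [-3.142, -0.001, 0.369]
force: [5.7, 1.1, 0.3]
grip_width: 0.0157
grip_force: 30.0
```

```bash
python3 o.py
```

```text
th 2.6316 mz [ 0.08  -1.006  0.219] tau6 0.2013 v -0.0002 q6 0.71312 [5.7 1.1 0.3] 42.1
```

Emit:
apply_moves(
  plan=[0,0,0,-0.01,0,0,0,0,0,0,0,0,0,0,0,0],
)

```text
time_s: 42.5
ee_pos: [0.5631, -0.2575, 0.0379]
eef_rot: [-3.142, -0.001, 0.379]
force: [4.1, 0.8, -0.3]
grip_width: 0.016
grip_force: 30.0
```

```bash
python3 o.py
```

```text
th 2.6215 mz [ 0.116 -1.065  0.164] tau6 0.1896 v -0.0009 q6 0.70311 [ 4.1  0.8 -0.3] 42.5
```

Emit:
apply_moves(
  plan=[0,0,0,-0.01,0,0,0,0,0,0,0,0,0,0,0,0],
)

```text
time_s: 42.9
ee_pos: [0.5631, -0.2575, 0.0379]
eef_rot: [-3.142, -0.001, 0.389]
force: [4.5, 1.1, -0.2]
grip_width: 0.016
grip_force: 30.0
```

```bash
python3 o.py
```

```text
th 2.6117 mz [ 0.095 -0.988  0.1  ] tau6 0.1281 v -0.0005 q6 0.69315 [ 4.5  1.1 -0.2] 42.9
```

Emit:
apply_moves(
  plan=[0,0,0,-0.01,0,0,0,0,0,0,0,0,0,0,0,0],
)

```text
time_s: 43.3
ee_pos: [0.563, -0.2576, 0.0378]
eef_rot: [-3.142, -0.001, 0.399]
force: [5.6, 1.4, -0.3]
grip_width: 0.016
grip_force: 30.0
```

```bash
python3 o.py
```

```text
th 2.6018 mz [ 0.06  -1.068  0.065] tau6 0.0203 v -0.0011 q6 0.68326 [ 5.6  1.4 -0.3] 43.3
```

The torque falls to about 0 as the pawl takes the load at 2.618, so the click is confirmed. I'll let go.

Emit:
apply_moves(
  plan=[0,0,0,0,0,0,0,0,0,0,0,0,0,0,0,0,0,0,0,0,0,0,0,0],
  hand=-0.15,
)

```text
time_s: 43.9
ee_pos: [0.5627, -0.2579, 0.0379]
eef_rot: [-3.142, 0.0, 0.399]
force: [-0.1, 0.1, -0.1]
grip_width: 0.0398
grip_force: 0.0
```

Emit:
apply_moves(
  plan=[0,0,-5,0,0,0,-10,0,0,0,-20,0,0,0,-30,0,0,0,-30,0,0,0,-30,0,0,0,-20,0,0,0,0,0,0,0,0,0,0,0,0,0,0,0,0,0],
)

```text
time_s: 45.0
ee_pos: [0.5623, -0.2577, 0.1817]
eef_rot: [-3.14, 0.001, 0.399]
force: [-1.0, 0.5, 0.3]
grip_width: 0.0403
grip_force: 0.0
```

```bash
python3 o.py; python3 -c "
from station import ctrl
print(ctrl.hand_in())"
```

```text
th 2.6018 mz [-0.02  -0.021 -0.007] tau6 -0.0002 v 0.0007 q6 0.68313 [-1.   0.5  0.3] 45.0
the job is handed in; nothing more can be done
None
```

I handed the job in at 45 s: the red-stake pot is clamped and the pawl holds the wheel at 2.618 rad. That is the second click only if the pinch came after 1.571 rad; I estimate about 1.6 (readings 1.5–1.65), so it could be one click too far, and with no camera calls left I had no final picture.

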